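Pump up the paint pressure pot

ROBOT

A 6-joint arm with a two-finger parallel gripper is mounted at the origin on the work surface. World frame = base frame: x ahead of the robot, y to its left, z up, the work surface at z = 0. Lengths are in m, angles in rad, forces in N, time in s.
With the tool pointing down it reaches from about 0.3 to 0.875 m from the base axis. Payload 6.4 kg.
Tool frame: the origin (TCP) lies midway between the tips of the shut fingers; the grasp point (between the pads) lies 19 mm behind it; x points along the fingers, y is the direction in which the jaws open and shut, and the axes are right-handed (so a half turn about x gives the same grasp; the last joint's range is limited). The gripper opens to 85 mm and grips with 20 to 120 N. Pads are 22 mm wide; open, the fingers measure 114 mm over their backs; the gripper's body (76 mm by 85 mm) begins 54 mm behind the grasp point. The pads swing forward as they close: fully open they stand 13 mm farther back than shut.
Start: joints at [1.048, 0.181, 1.607, -0, 1.354, -0.206], TCP at [0.179, 0.546, 0.231] pointing down, gripper open.
Joint ranges: [-2.99, 2.99], [-0.89, 2.07], [0.3, 2.58], [-1.14, 4.28], [0, 2.63], [-3.12, 3.12]. Speed limits (rad/s): [2.57, 2.57, 3.01, 3.14, 3.14, 3.14].

INTERFACE

Orientations are given as a unit quaternion [w, x, y, z].
In Python, from bench import ctrl gives the robot as it stands.
- The arm moves only by the tool step_arm, never from a script. Its argument "motion" is a list of rows, each a list of 7 numbers: the shift along the tool's x, y, z in mm, then the turn, a rotation vector about the tool's x, y, z in degrees, then the closure in counts, from 0 (fully open) to 255 (shut). In form: [[tx, ty, tz, rx, ry, rz, hand], ...]. A call has 1 to 10 rows; each row is the pose to reach, as a shift and turn from the pose commanded when the call began, along the tool's axes at that moment; what a row does not reach only later rows make up. A row lasts 1/8 s, in which the tool goes at most 62.5 mm and 10.7 degrees, less where a joint would pass 70% of its speed; a pose out of reach is approached as far as the arm can. A call with a gripper value outside its range is refused whole. The fingers move at their own pace and stop on an object; the grip force is fixed at half the most. Time passes only in rows, so rows that repeat a pose let the fingers close. It gives the time, the measured TCP pose, the force and the opening at its end, in the units of the state.
- ctrl.get_obs(): the state, without advancing time (a new reading comes with each control period).
- ctrl.camera(name): name is "side" or "top"; returns (picture, depth): 420x560x3 uint8, red, green, blue; 420x560 float32, m along the optical axis (not along the pixel's ray), 0 where there is no reading.
- ctrl.camera_info(name): a dict with "fx", "fy", "cx", "cy" (pixels), "T" (4x4, takes a point from camera to world coordinates). Camera axes: x right, y down, z forward; pixel columns grow to the right and rows downward; lengths in m; the calibration is good to about 2 mm. A picture is of the moment at which its call begins. camera_info takes no time and is no camera call.
- ctrl.hand_in(): hands the job in, once; it reports no verdict.
The state is a dict: "time_s": time; "q": joint angles; "dq": joint speeds; "joint_efforts": joint torques, N m; "eef_pos": TCP position; "eef_rot": TCP orientation; "wrist_force": force on the tool from outside, world axes, zero at the start; "torque": the same for the moment, N m; "opening": opening from 0.0 (shut) to 1.0 (fully open).
Only numpy, scipy, OpenCV 4.12 (cv2) and the standard library are available. Lean on these libraries where they do the work, as an engineer would, in place of code of your own. Each camera call takes 0.05 s, during which the arm holds its last target. There are 200 camera calls.

TASK

Charge the paint pressure pot using only your fingertips: first push the small vent lever on its lid all the way over to the opposite side, which shuts it, then press the pump knob down and let it spring up again, stroke after stroke, until the pressure pin beside it stands fully out of its collar. Do not pump while the vent is open and never touch the pin. Finish with the pump knob back up, and leave the tins, jar, brush and other things around the pot where they stand, neither lifted nor shoved.

Things in the scene. Friction and masses are not known exactly. Their poses are not given: they have to be found in the camera images.
- pot: Pressure pot fixed to the bench: bare metal drum 170 mm wide, 122 mm high over its grey 184 mm lid. Origin: centre of its underside, z up. On the lid, in pot axes (mm): pump x 0, y 45; vent pivot x 0, y -50, 12 above the lid; pin x 60, y 5; filler plug (28 wide, 19 high, not used) x -55, y 2; four rim clamps, 8 above the lid, at 45, 135, 225, 315 degrees.
- knob_top (a point): Centre of the flat top of the pump knob, a black mushroom knob 44 mm across and 14 mm thick on a steel rod in a 34 mm wide barrel; with the knob up, its top is 66 mm above the lid.
- plunger (a joint): Pump travel in m: 0 = up, 0.030 = fully pressed, straight down. A spring returns it: 5 N at the top, 10 N at the bottom; pumping adds about 2 N. It works a ratchet: a full stroke raises the pin about 3 mm, strokes under 10 mm may do nothing, and the knob must rise fully in between. Needs 4 to 7 full strokes; once the pin is out, more strokes do nothing.
- pin (a joint): How far the pressure pin stands out of its collar, in m: starts at 0 to 0.0045, fully out at 0.016. It stays where the pump has raised it.
- pin_top (a point): Centre of the top of the pressure pin, a bare metal pin 10 mm across in a dark collar 24 mm across and 8 mm high. Flush with the collar when the pin is fully in.
- vent (a joint): Vent lever angle in rad: 0 = open, leaning 0.5 rad from upright to the pot's -x side; 1.0 = shut, leaning 0.5 rad to the pot's +x side. It swings in the pot's x-z plane, starts at 0 to 0.2, and stays where it is left; a push of about 2 N at the tip moves it.
- vent_tip (a point): Centre of the 16 mm black ball at the end of the vent lever, 45 mm from its pivot; the lever's rod is 8 mm thick, between two low steel cheeks that reach 20 mm above the lid.
- tin: Bystander: metal paint tin, 76 mm across, 95 mm high. Origin: centre of its underside.
- cup: Bystander: orange lidded plastic cup, 76 mm across, 83 mm high. Origin: centre of its underside.
- jar: Bystander: glass jar, 56 mm across, 70 mm high. Origin: centre of its underside.
- tape: Bystander: empty cardboard tape core lying flat, 90 mm across, 25 mm high. Origin: centre of its underside.
- block: Bystander: wooden printing block, 75 x 55 x 24 mm. Origin: centre of its underside.
- brush: Bystander: paint brush lying on the bench, 170 mm long along its x axis. Origin: about half-way along its underside.
- smalltin: Bystander: small dark tin, 56 mm across, 55 mm high. Origin: centre of its underside.
There are look-alikes about, which are no part of the job. What is shaped like the pot but turquoise is not meant.

How it is judged:
On the way, in this order (a step that is already met when the one before it is completed fails the run):
1. the vent lever is pushed over to shut (value of joint vent above 0.85 rad), for 0.2 s.
2. the pump has been stroked until the pressure pin stands fully out (value of joint pin above 0.015 m), for 0.2 s.
At the end, for the whole second after the job is handed in: The vent lever is shut (beyond 0.85 of 1.0 rad), the pressure pin stands at least 15 of its 16 mm out, the pump knob is back up (within 3 mm), and each bystander is within 30 mm of where it stood (value of joint vent above 0.85 rad and value of joint pin above 0.015 m and value of joint plunger below 0.003 m and distance of each of tin, cup, jar, tape, block, brush, smalltin from where it was at the start of the episode below 0.03 m); the robot touches nothing.
It fails at once if the pump is pressed (more than 10 mm) while the vent lever is not shut (value of joint plunger above 0.01 m and value of joint vent below 0.8 rad).
It fails at once if the robot touches the pressure pin (contact force between any of the fingers, the arm and pin above 0.5 N).
It fails at once if a bystander is lifted, knocked over or shoved more than 30 mm (distance of any of tin, cup, jar, tape, block, brush, smalltin from where it was at the start of the episode above 0.03 m).
It also fails if it takes over 48 s, if anything falls off the work surface, if the arm or the gripper's body presses on something with over 40 N, if the wrist force passes 120 N, or if a joint passes its speed limit or range.

## Working session

There is one attempt and no reset: what is moved stays moved. The work goes in short steps, Python scripts to look and compute and a tool call to move; the robot and the scene stay as the last step left them, time stands still between calls to the robot, and variables do not carry over. Pictures are saved under pics/ and viewed, about 8 in all and at most 12, crops included, and the job is handed in when it is done.

Besides the shell and the picture viewer there is one more tool, called after ">>>" by a JSON object that holds its "op" and its "data", one argument or row to a line. step_arm: Moves the arm, as the interface text tells. Its arguments: {"type":"object","properties":{"motion":{"type":"array","items":{"type":"array","items":{"type":"number"}}}},"required":["motion"]}

```bash
mkdir -p pics; cat > h.py <<'E'
import numpy as np, cv2
from bench import ctrl
def snap(n):
    im,d=ctrl.camera(n); i=ctrl.camera_info(n); return im,d,i
def pt(i,u,v,z):  # depth point
    return (i["T"]@np.array([(u-i["cx"])/i["fx"]*z,(v-i["cy"])/i["fy"]*z,z,1]))[:3]
def plane(i,u,v,h):
    r=i["T"][:3,:3]@np.array([(u-i["cx"])/i["fx"],(v-i["cy"])/i["fy"],1]); o=i["T"][:3,3]
    return o+r*(h-o[2])/r[2]
def proj(i,p):
    c=np.linalg.inv(i["T"])@np.append(p,1); return i["fx"]*c[0]/c[2]+i["cx"], i["fy"]*c[1]/c[2]+i["cy"]
E
python3 - <<'E'
from h import *
for n in("top","side"):
    im,d,i=snap(n); cv2.imwrite(f"pics/{n}0.png",im[:,:,::-1]); np.savez(f"{n}0.npz",im=im,d=d)
    print(n,i)
o=ctrl.get_obs(); print(o)
E
```

```text
top {'fx': 388.910566502925, 'fy': 388.910566502925, 'cx': 283.9760793954612, 'cy': 208.79781570196926, 'T': array([[-0.02808174, -0.99327333,  0.11233656,  0.45170234],
       [-0.99950455,  0.02630285, -0.01728652,  0.07387616],
       [ 0.01421547, -0.11276634, -0.99351984,  0.91372451],
       [ 0.        ,  0.        ,  0.        ,  1.        ]])}
side {'fx': 394.7815150941863, 'fy': 394.7815150941863, 'cx': 278.1327056539114, 'cy': 207.53981849643478, 'T': array([[-0.88973952, -0.31329073,  0.33198268,  0.30024363],
       [-0.45628127,  0.63124355, -0.62716744,  0.59785309],
       [-0.01307618, -0.70949313, -0.70459102,  0.73470194],
       [ 0.        ,  0.        ,  0.        ,  1.        ]])}
{'time_s': 0.1, 'q': array([ 1.04766999e+00,  1.81463036e-01,  1.60792249e+00, -2.37114616e-05,
        1.35379415e+00, -2.06305802e-01]), 'dq': array([-0.00216354,  0.00015208, -0.00318471, -0.00044792, -0.00075935,
        0.00059641]), 'joint_efforts': array([-1.81935047e-05, -4.45880735e+01, -3.52232730e+01, -3.15537454e-04,
        4.35317896e-03,  7.86433702e-06]), 'eef_pos': array([0.17887648, 0.54593965, 0.23046933]), 'eef_rot': array([ 0.69806089,  0.11101616,  0.69844587, -0.11207038]), 'wrist_force': array([-0.0150234 ,  0.3147542 ,  0.29730268]), 'torque': array([ 0.02543653, -0.00968272,  0.00972714]), 'opening': 0.9971850663350401}
```

View pics/top0.png

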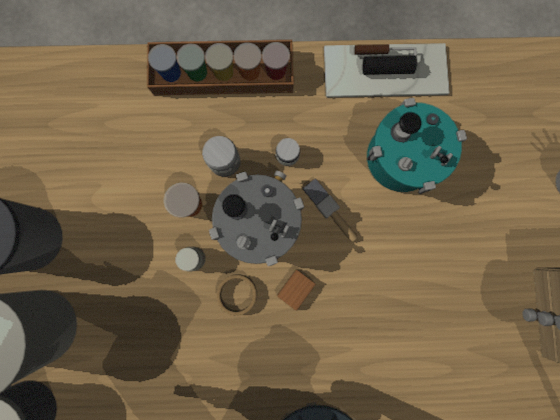

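View pics/side0.png

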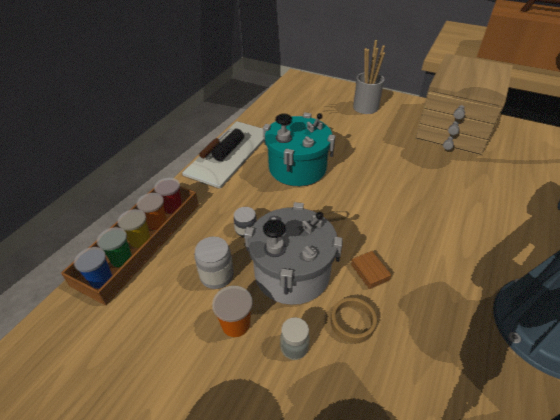

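Top view: the grey pot is at (257,219) and its look-alike is the turquoise one at (414,147). The grey one fits the bare metal drum and grey lid. In the side view it is at (292,255), with knob at (275,229) and vent ball at (319,216).

```bash
python3 - <<'E'
from h import *
T=np.load("top0.npz");S=np.load("side0.npz")
a=cv2.resize(T["im"][160:280,195:315],(400,400),interpolation=cv2.INTER_CUBIC)
b=cv2.resize(S["im"][190:310,232:352],(400,400),interpolation=cv2.INTER_CUBIC)
cv2.imwrite("pics/crop0.png",np.clip(np.hstack([a,b])[:,:,::-1]*1.5,0,255).astype(np.uint8))
for n,D,box in(("top",T,(160,280,195,315)),("side",S,(190,310,232,352))):
    i=ctrl.camera_info(n); m=np.zeros(D["d"].shape,np.uint8); r0,r1,c0,c1=box
    m[r0:r1,c0:c1]=(D["im"].max(2)[r0:r1,c0:c1]<45)
    k,l,st,ce=cv2.connectedComponentsWithStats(m)
    for j in range(1,k):
        if st[j,4]<12: continue
        v,u=np.where(l==j); z=D["d"][v,u]; P=np.array([pt(i,*q) for q in zip(u,v,z)])
        print(n,ce[j].round(1),st[j],np.median(P,0).round(4),P[:,2].max().round(3))
    # lid points
    P=[(pt(i,u,v,D["d"][v,u])) for v in range(r0,r1) for u in range(c0,c1) if D["d"][v,u]>0]
    P=np.array(P); L=P[(abs(P[:,2]-.122)<.004)]
    c,r=cv2.minEnclosingCircle(L[:,:2].astype(np.float32)); print("lid",c,r,np.median(L[:,2]))
E
```

```text
top [289.4 161.2] [286 160   8   3  12] [0.6597 0.0441 0.0414] 0.046
top [234.4 205.9] [223 195  24  23 433] [0.5421 0.1546 0.1871] 0.914
top [281.2 227.1] [275 223  11  10  33] [0.5054 0.0656 0.1227] 0.141
top [274.2 236.1] [271 233   7   8  45] [0.4835 0.0812 0.1809] 0.184
lid (0.5206332802772522, 0.11625821143388748) 0.09522821009159088 0.12186086362477716
side [319.3 215.2] [316 212   7   8  39] [0.4798 0.0866 0.1795] 0.184
side [274.3 228. ] [263 220  23  18 310] [0.54   0.1627 0.1878] 0.735
side [300.2 229. ] [298 226   5   8  21] [0.518  0.0884 0.1222] 0.124
side [337.2 258.4] [336 257   4   4  13] [0.4307 0.0923 0.0784] 0.09
lid (0.518912672996521, 0.12249269336462021) 0.09890733659267426 0.12250080569093214
```

View pics/crop0.png

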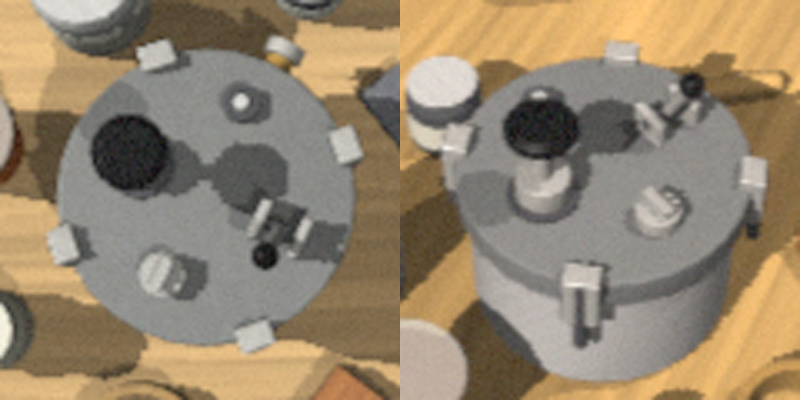

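Crop: grey pot confirmed. The knob is at top px (234,206), the pin at (267,191), the filler at (244,242) and the vent ball at (274,236), leaning towards the filler's side (-x), so it is open.

```bash
python3 - <<'E'
from h import *
i=ctrl.camera_info("top"); s=ctrl.camera_info("side")
S=3.3333
C=lambda u,v:(195-.35+u/S,160-.35+v/S)
W=[plane(i,234.4,205.9,.186),plane(i,*C(240,102),.131),plane(i,*C(163,272),.141)]+[plane(i,*C(*c),.130) for c in((345,145),(157,55),(66,244),(255,335))]
c=65/2**.5*0+92/2**.5
M=np.array([(0,45),(60,5),(-55,2),(0,0),(0,0),(0,0),(0,0)],float)
W=np.array(W)[:,:2]
# fit on knob, pin, filler + clamp mean as centre
Wf=np.vstack([W[:3],W[3:].mean(0)]);Mf=M[:4]
a,b=Mf-Mf.mean(0),Wf-Wf.mean(0); H=a.T@b; th=np.arctan2(H[0,1]-H[1,0],H[0,0]+H[1,1]); R=np.array([[np.cos(th),-np.sin(th)],[np.sin(th),np.cos(th)]])
t=Wf.mean(0)-R@Mf.mean(0)/1000
print("W",W.round(4)); print("yaw",np.degrees(th),"t",t,"res mm",((Wf-t)*1000-Mf@R.T).round(1))
print("clamp angs",np.degrees(np.arctan2(*((W[3:]-t)@R)[:,::-1].T)),np.linalg.norm(W[3:]-t,axis=1))
for h in(.172,.178): print("ball plane",plane(i,274.2,236.1,h),plane(s,319.3,215.2,h))
print("knob side",plane(s,274.3,228,.184), "pot y in world",R[:,1])
for q in((0,45),(0,-50),(60,5),(-55,2)): print(q,t+R@np.array(q)/1000)
bt=plane(i,274.2,236.1,.1735)[:2]; print("ball in pot",(R.T@(bt-t))*1000)
E
```

```text
W [[0.5419 0.1543]
 [0.5791 0.0944]
 [0.4766 0.1422]
 [0.5511 0.0311]
 [0.6098 0.1447]
 [0.4954 0.2013]
 [0.4378 0.0888]]
yaw -26.272437337107384 t [0.52342002 0.11574713] res mm [[-1.4 -1.8]
 [-0.3  0.8]
 [ 1.6  0.3]
 [ 0.1  0.7]]
clamp angs [ -45.6157512    44.79161717  134.41589368 -136.22671363] [0.08905076 0.09105251 0.089981   0.08977269]
ball plane [0.48377112 0.08104662 0.172     ] [0.48250679 0.07988909 0.172     ]
ball plane [0.48351171 0.08098861 0.178     ] [0.48056334 0.08541206 0.178     ]
knob side [0.54124532 0.1594946  0.184     ] pot y in world [0.44263988 0.89669947]
(0, 45) [0.54333881 0.15609861]
(0, -50) [0.50128802 0.07091216]
(60, 5) [0.57943519 0.09367224]
(-55, 2) [0.47498683 0.14188573]
ball in pot [-20.24504861 -48.70782908]
```

```bash
cat >> h.py <<'E'
from scipy.spatial.transform import Rotation as Ro
th=np.radians(-26.27); Rp=np.array([[np.cos(th),-np.sin(th),0],[np.sin(th),np.cos(th),0],[0,0,1]]); tp=np.array([.5234,.1157,0])
def W(x,y,z): return tp+Rp@np.array([x,y,z])/1000   # pot mm -> world
def cur():
    o=ctrl.get_obs(); w,x,y,z=o["eef_rot"]; return np.array(o["eef_pos"]),Ro.from_quat([x,y,z,w]),o
def to(p,zdir=None):  # tool shift mm and turn deg to reach p, tool x down, tool z along zdir
    q,R,o=cur(); s=R.inv().apply(p-q)*1000; r=None
    if zdir is not None:
        X=np.array([0,0,-1.]); Z=zdir; G=Ro.from_matrix(np.c_[X,np.cross(Z,X),Z]); r=np.degrees((R.inv()*G).as_rotvec())
    return s.round(1),None if r is None else r.round(1)
def potpos():
    q,R,o=cur(); return (Rp.T@(q-tp)*1000).round(1),o["time_s"],np.array(o["wrist_force"]).round(2)
E
python3 - <<'E'
from h import *
q,R,o=cur(); print(R.as_matrix().round(3))
for s in(1,-1): print(to(W(-55,-50,230),s*Rp[:,0]))
E
```

```text
[[-0.001  0.312  0.95 ]
 [-0.001  0.95  -0.312]
 [-1.    -0.002 -0.   ]]
(array([   0.9, -343.2,  399.9]), array([ 8.1, -0. ,  0.1]))
(array([   0.9, -343.2,  399.9]), array([-1.719e+02, -1.000e-01, -0.000e+00]))
```

>>> {"op": "step_arm", "data": {
  "motion": [
    [0,-38,44,2,0,0,255],
    [0,-76,88,4,0,0,255],
    [0,-114,133,6,0,0,255],
    [0,-152,177,8,0,0,255],
    [0,-190,222,8,0,0,255],
    [0,-228,266,8,0,0,255],
    [0,-266,311,8,0,0,255],
    [0,-304,355,8,0,0,255],
    [0,-343,400,8,0,0,255],
    [0,-343,400,8,0,0,255]
  ]
}}

```text
time_s: 1.35
eef_pos: [0.4538, 0.0925, 0.2311]
eef_rot: [0.688, 0.162, 0.688, -0.162]
wrist_force: [0.1, 0.6, -0.6]
opening: -0.001
```

```bash
python3 - <<'E'
from h import *
print(potpos()); print(to(W(-55,-50,163),Rp[:,0]), cur()[2]["opening"])
im,d,i=snap("side"); cv2.imwrite("pics/s1.png",cv2.resize(im[90:310,180:420],(720,660))[:600,:,::-1])
E
```

```text
(array([-52.2, -51.6, 231.1]), 1.35, array([ 0.14,  0.64, -0.55]))
(array([68.1,  1.7, -2.9]), array([-0.2,  0. ,  0. ])) -0.0005896731226353592
```

View pics/s1.png

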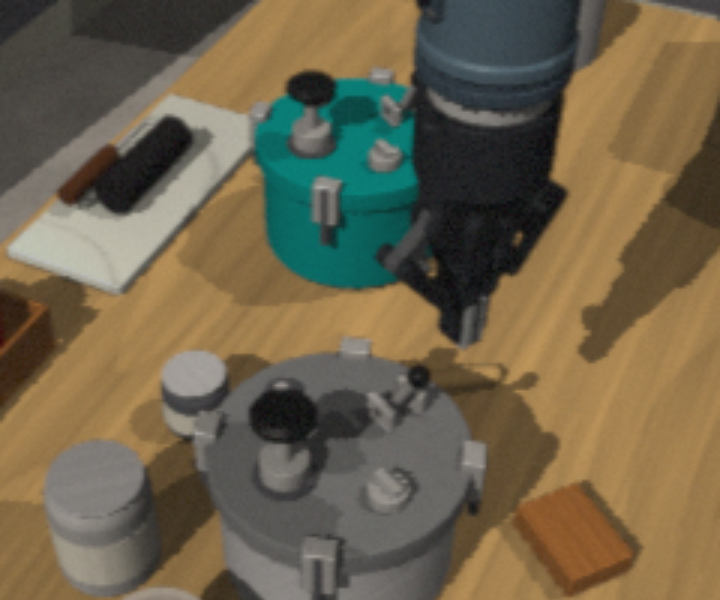

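The shut fingertips (470,340 in the crop) stand clear on the -x side of the ball (418,377). Next I descend and push.

>>> {"op": "step_arm", "data": {
  "motion": [
    [35,2,-3,0,0,0,255],
    [68,2,-3,0,0,0,255],
    [68,2,-3,0,0,0,255],
    [68,2,8,0,0,0,255],
    [68,2,18,0,0,0,255],
    [68,2,28,0,0,0,255],
    [68,2,38,0,0,0,255],
    [68,2,46,0,0,0,255],
    [68,2,52,0,0,0,255],
    [68,2,52,0,0,0,255]
  ]
}}

```text
time_s: 2.65
eef_pos: [0.5003, 0.0744, 0.1631]
eef_rot: [0.689, 0.16, 0.689, -0.16]
wrist_force: [-0.5, 0.4, -0.3]
opening: 0.002
```

```bash
python3 - <<'E'
from h import *
print(potpos())
a,_,_=snap("side"); b,_,_=snap("top")
a=cv2.resize(a[190:310,232:352],(400,400));b=cv2.resize(b[160:280,195:315],(400,400))
cv2.imwrite("pics/s2.png",np.clip(np.hstack([b,a])[:,:,::-1]*1.4,0,255).astype(np.uint8))
E
```

```text
(array([ -2.4, -47.3, 163.1]), 2.65, array([-0.51,  0.36, -0.26]))
```

View pics/s2.png

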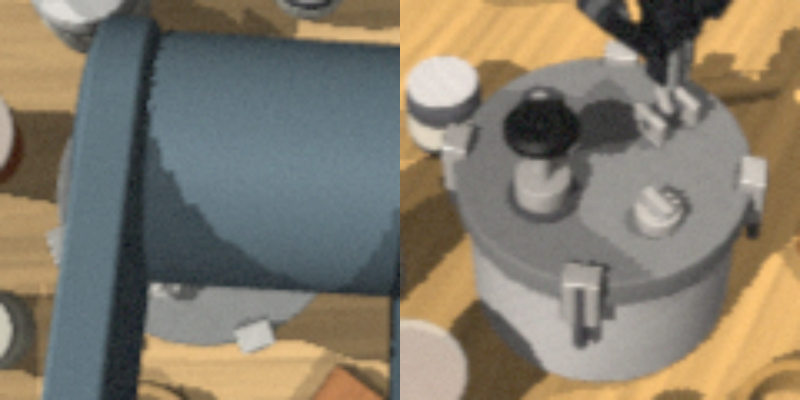

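The finger now covers the lever and the arm hides it from above. I'll push on in small steps and watch the force for the end stop.

>>> {"op": "step_arm", "data": {
  "motion": [
    [0,0,4,0,0,0,255],
    [0,0,7,0,0,0,255],
    [0,0,7,0,0,0,255]
  ]
}}

```text
time_s: 3.12
eef_pos: [0.5031, 0.0732, 0.1628]
eef_rot: [0.686, 0.16, 0.692, -0.159]
wrist_force: [-13.2, 5.6, 8.5]
opening: -0.002
```

```bash
python3 - <<'E'
from h import *
print(potpos(), to(W(4.6,-47.3,163)))
E
```

```text
(array([  0.6, -47.1, 162.8]), 3.125, array([-13.22,   5.64,   8.49])) (array([-0.3, -0.2,  4. ]), None)
```

Force rose to 14 N with the finger face at x≈12, where the end stop should be. I'll back off, lift and look.

>>> {"op": "step_arm", "data": {
  "motion": [
    [0,0,-10,0,0,0,255],
    [0,0,-20,0,0,0,255],
    [-40,0,-30,0,0,0,255],
    [-80,0,-60,0,0,0,255],
    [-80,0,-100,0,0,0,255],
    [-80,0,-100,0,0,0,255]
  ]
}}

```text
time_s: 3.88
eef_pos: [0.4151, 0.1166, 0.2439]
eef_rot: [0.69, 0.159, 0.688, -0.159]
wrist_force: [0.8, 0.8, 0.8]
opening: 0.001
```

```bash
python3 - <<'E'
from h import *
print(potpos(), to(W(0,45,205),Rp[:,0]))
s,_,i=snap("side")
for n in(0,.5,.85,1.): print(n,proj(i,W(45*np.sin(n-.5),-50,134+45*np.cos(n-.5))))
D=s[190:250,290:352].max(2)<45
k,l,st,ce=cv2.connectedComponentsWithStats(D.astype(np.uint8))
for j in range(1,k):
    if st[j,4]>12: print(ce[j]+[290,190],st[j,4])
a=cv2.resize(s[190:310,232:352],(480,480))
cv2.imwrite("pics/s3.png",np.clip(a[:,:,::-1]*1.4,0,255).astype(np.uint8))
E
```

```text
(array([-97.6, -47.1, 243.9]), 3.875, array([0.82, 0.8 , 0.75])) (array([39.1, 91.7, 97.9]), array([ 0.2,  0.1, -0. ]))
0 (np.float64(319.5145607362183), np.float64(214.93978914452856))
0.5 (np.float64(312.59675732713504), np.float64(206.85346262228683))
0.85 (np.float64(307.6091068448489), np.float64(203.54962874835795))
1.0 (np.float64(305.6305753094858), np.float64(202.8561732127415))
[344.06569343 198.39416058] 274
[305.75       203.91666667] 24
[296.61290323 224.80645161] 31
```

View pics/s3.png

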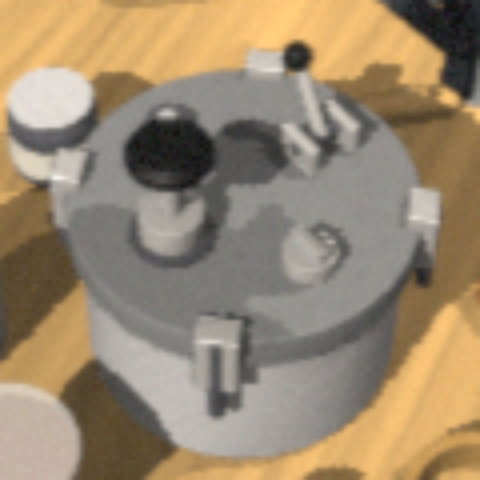

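The lever is shut: the ball is at (305.8,203.9), against a prediction of 305.6 for 1.0 rad and 307.6 for 0.85. Next, the knob, with one test stroke.

>>> {"op": "step_arm", "data": {
  "motion": [
    [0,45,49,0,0,0,255],
    [0,92,98,0,0,0,255],
    [0,92,98,0,0,0,255],
    [39,92,98,0,0,0,255],
    [54,92,98,0,0,0,255],
    [69,92,98,0,0,0,255],
    [80,92,98,0,0,0,255],
    [87,92,98,0,0,0,255],
    [87,92,98,0,0,0,255]
  ]
}}

```text
time_s: 5.05
eef_pos: [0.5447, 0.1547, 0.1584]
eef_rot: [0.689, 0.16, 0.689, -0.16]
wrist_force: [-6.5, -2.0, 9.3]
opening: 0.001
```

```bash
python3 - <<'E'
from h import *
print(potpos())
E
```

```text
(array([  1.9,  44.4, 158.4]), 5.05, array([-6.46, -1.96,  9.29]))
```

>>> {"op": "step_arm", "data": {
  "motion": [
    [2,0,0,0,0,0,255],
    [-18,0,0,0,0,0,255],
    [-38,0,0,0,0,0,255],
    [-38,0,0,0,0,0,255],
    [-38,0,0,0,0,0,255],
    [-15,0,0,0,0,0,255],
    [2,0,0,0,0,0,255],
    [2,0,0,0,0,0,255]
  ]
}}

```text
time_s: 6.05
eef_pos: [0.5469, 0.1552, 0.1579]
eef_rot: [0.69, 0.16, 0.687, -0.16]
wrist_force: [-5.1, -2.1, 24.9]
opening: -0.002
```

>>> {"op": "step_arm", "data": {
  "motion": [
    [-20,0,0,0,0,0,255],
    [-40,0,0,0,0,0,255],
    [-40,0,0,0,0,0,255],
    [-40,0,0,0,0,0,255],
    [-17,0,0,0,0,0,255],
    [0,0,0,0,0,0,255],
    [0,0,0,0,0,0,255],
    [-20,0,0,0,0,0,255],
    [-40,0,0,0,0,0,255],
    [-40,0,0,0,0,0,255]
  ]
}}

```text
time_s: 7.3
eef_pos: [0.5453, 0.1551, 0.1944]
eef_rot: [0.689, 0.16, 0.688, -0.16]
wrist_force: [0.0, 0.5, -1.0]
opening: -0.001
```

```bash
python3 - <<'E'
from h import *
print(potpos())
a,_,i=snap("side")
for h in(130,134,140,146): print(h,proj(i,W(60,5,h)))
r=a[190:290,232:332]
cv2.imwrite("pics/s4.png",np.clip(cv2.resize(r,(600,600))[:,:,::-1]*1.4,0,255).astype(np.uint8))
E
```

```text
(array([  2.2,  45. , 194.4]), 7.3, array([ 0.02,  0.54, -0.97]))
130 (np.float64(273.2085132902239), np.float64(218.5469295443045))
134 (np.float64(273.16702252281857), np.float64(217.2378634169304))
140 (np.float64(273.1042567288901), np.float64(215.2575535810834))
146 (np.float64(273.04084666500563), np.float64(213.25691652477454))
```

View pics/s4.png

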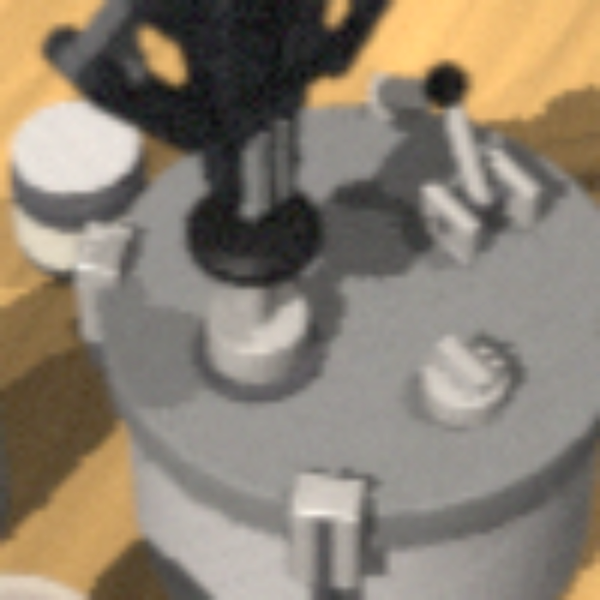

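The knob is up under the tip and the vent is still shut. The pin is hidden behind the fingers. The 25 N at the bottom shows the strokes are full. Extra strokes do no harm, so I'll make four more and then look.

>>> {"op": "step_arm", "data": {
  "motion": [
    [22,0,0,0,0,0,255],
    [40,0,0,0,0,0,255],
    [40,0,0,0,0,0,255],
    [4,0,0,0,0,0,255],
    [0,0,0,0,0,0,255],
    [22,0,0,0,0,0,255],
    [40,0,0,0,0,0,255],
    [40,0,0,0,0,0,255],
    [4,0,0,0,0,0,255],
    [0,0,0,0,0,0,255]
  ]
}}

```text
time_s: 8.6
eef_pos: [0.5454, 0.1551, 0.1949]
eef_rot: [0.689, 0.16, 0.688, -0.16]
wrist_force: [-0.2, -0.8, -0.1]
opening: -0.003
```

>>> {"op": "step_arm", "data": {
  "motion": [
    [22,0,0,0,0,0,255],
    [40,0,0,0,0,0,255],
    [40,0,0,0,0,0,255],
    [4,0,0,0,0,0,255],
    [0,0,0,0,0,0,255],
    [22,0,0,0,0,0,255],
    [40,0,0,0,0,0,255],
    [40,0,0,0,0,0,255],
    [4,0,0,0,0,0,255],
    [0,0,0,0,0,0,255]
  ]
}}

```text
time_s: 9.85
eef_pos: [0.5451, 0.1551, 0.1944]
eef_rot: [0.689, 0.16, 0.689, -0.16]
wrist_force: [-0.4, -1.2, -0.8]
opening: -0.002
```

>>> {"op": "step_arm", "data": {
  "motion": [
    [0,0,0,0,0,0,255],
    [22,0,0,0,0,0,255],
    [40,0,0,0,0,0,255],
    [40,0,0,0,0,0,255],
    [10,0,0,0,0,0,255],
    [0,0,0,0,0,0,255],
    [-60,0,-20,0,0,0,255],
    [-60,0,-70,0,0,0,255],
    [-60,0,-130,0,0,0,255],
    [-60,0,-130,0,0,0,255]
  ]
}}

```text
time_s: 11.1
eef_pos: [0.4237, 0.2135, 0.2514]
eef_rot: [0.687, 0.158, 0.691, -0.16]
wrist_force: [0.6, 0.6, -0.2]
opening: 0.004
```

```bash
python3 - <<'E'
from h import *
print(potpos())
a,da,s=snap("side");b,db,i=snap("top")
print([proj(i,W(60,5,h)) for h in(130,146)])
u,v=map(int,map(round,proj(i,W(60,5,146)))); 
P=np.array([pt(i,x,y,db[y,x]) for y in range(v-6,v+7) for x in range(u-6,u+7)]); print("pin zone z",np.sort(P[:,2])[-25:].round(4))
D=np.load("top0.npz")["d"]; P=np.array([pt(i,x,y,D[y,x]) for y in range(v-6,v+7) for x in range(u-6,u+7)]); print("before",np.sort(P[:,2])[-25:].round(4))
uk,vk=map(int,proj(i,W(0,45,188)));print("knob z",pt(i,uk,vk,db[vk,uk]))
A=cv2.resize(a[190:290,232:332],(400,400));B=cv2.resize(b[160:280,195:315],(400,400))
cv2.imwrite("pics/s5.png",np.clip(np.hstack([B,A])[:,:,::-1]*1.4,0,255).astype(np.uint8))
E
```

```text
(array([-132.7,   43.6,  251.4]), 11.1, array([ 0.63,  0.56, -0.19]))
[(np.float64(267.064040253319), np.float64(190.17419206786096)), (np.float64(266.8318146369341), np.float64(188.88969006646977))]
pin zone z [0.1349 0.1368 0.1438 0.1438 0.1438 0.1438 0.1445 0.1451 0.1452 0.1454
 0.1455 0.1457 0.1458 0.146  0.1464 0.1465 0.1466 0.1467 0.1467 0.147
 0.1475 0.1475 0.1477 0.9137 0.9137]
before [0.1317 0.1317 0.1317 0.1318 0.1318 0.1319 0.1319 0.1321 0.1321 0.1324
 0.1325 0.1326 0.1327 0.1328 0.1328 0.133  0.1333 0.1336 0.1336 0.1337
 0.1345 0.1346 0.1347 0.1348 0.1349]
knob z [0.54320836 0.15646484 0.1900131 ]
```

View pics/s5.png

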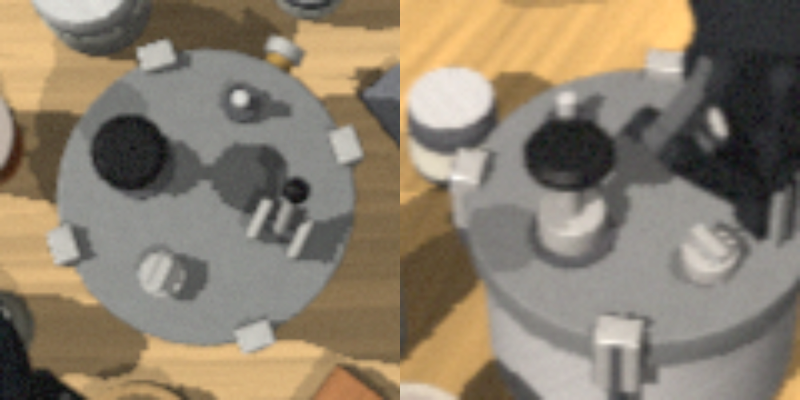

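The pin top reads about 0.146 m (fully out; about 0.132 before), the knob is at 0.190 m (up), and the vent ball is on the +x side. The surroundings in view are unmoved and the tool is clear.

```bash
python3 -c "
from bench import ctrl
print(ctrl.hand_in())"
```

```text
the job is handed in; nothing more can be done
None
```

The pot is charged and the job is handed in at about 11 s of the 48 s; the hand-in gave no verdict. With the fingers shut, I pushed the vent lever over to its end stop, then gave the pump knob 8 strokes on the grey pot.

Last checks from the images:
- **Vent:** it is shut. Right after the push, the ball was at side-view pixel column 305.8, against 305.6 predicted for 1.0 rad and 307.6 for 0.85. The final top view still shows it on the +x side.
- **Pin:** its top reads about 0.146 m, which is fully out (about 0.132 m at the start). The depth readings scatter by about 2 mm, so the image alone does not prove the last millimetre. 8 strokes is more than the 7 that could be needed. I saw full bottom force (25 N) on the one stroke I read at its bottom; the later ones went to the same depth.
- **Knob:** it is back up, at 0.190 m against 0.188 m nominal.
- **Bystanders:** no contact was seen. The ones in view looked unmoved; I did not measure them all. The tool ended clear of everything, with wrist force under 1 N.

No check failed. The only disagreement was the first side-view fix of the knob, about 5 mm off the top view in y. I used the top-view fit, and the knob pressed cleanly there.

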